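Find the high spot of a silver bangle with a dial indicator

TASK

Check the silver bangle on the arbor for runout. Push the dial indicator's head down until the plunger rests on the bangle and the needle has gone about half a turn, and let go of the head; then turn the arbor gently in its V-blocks, watching the needle, to find the bangle's one high spot, and leave the arbor lying in both blocks, at rest, with that high spot right under the plunger. Never drive the plunger to the end of its travel, never lift or lever the arbor out of the blocks, and leave the other things on the bench where they are.

Things in the scene. Friction and masses are not known exactly. Their poses are not given: they have to be found in the camera images.
- rig: Fixed checking rig: dark iron plate 190 x 180 x 18 mm with two steel V-blocks (60 wide, 28 long, tops 82 mm above the bench, middles at y = -62 and 50 mm) and a 21 mm steel column 200 mm tall. Origin on the bench, straight below the plunger; x points to the column (62 mm) and the knob (105 mm), y along the V grooves. The plate spans x -58 to 132, y -93 to 87 mm.
- arbor: Loose steel arbor, about 0.9 kg, lying in the V-blocks: shaft 20 mm thick, its axis 75 mm above the bench; at its -y end a dark disc 80 mm across, outer face 96 mm from the origin, with a crank handle. Origin on the axis, mid bangle; y along the shaft (it turns about y). Friction in the oiled blocks holds it where it is left. A few newtons up or down at the handle can tip it.
- bangle_mid (a point): Middle of the silver bangle held on the arbor's collar, on the shaft axis (same point as the arbor's origin). The bangle is 22 mm wide; its outside lies 32 mm from the axis, except for one smooth high spot that stands 3 mm higher and fades out over about 45 degrees to each side. Where round the bangle the high spot lies differs every time.
- plunger: The indicator's sprung plunger, a thin steel spindle with an 8 mm ball foot under the round dial. Origin at the lowest point of the foot, z up. Travel 10 mm; it pushes back with 0.8 N at first and 2.3 N at the end of its travel. At the start it hangs 11 to 28 mm clear above the bangle.
- head_knob (a point): Middle of the grip of the upright black knob (18 mm thick, 34 mm tall; this point is 14 mm under its top) on the sliding head, 105 mm from the plunger, on the far side of the column. Head, dial and knob slide together straight down the column by up to 50 mm, stay where left by friction, and take about 4 N to push down, 8 N to lift.
- crank_grip (a point): Middle of the crank handle: a dark sleeve 12 mm thick, 34 mm long, parallel to the shaft and free to turn on its pin, 30 mm from the shaft axis and 117 mm from the bangle's middle towards the rig's -y. It starts 4 mm off the disc. Turning the arbor takes 2 to 3 N here. Nothing stands below or beside it.
- needle (a joint): Needle of the dial (58 mm, white, facing up), in rad, clockwise seen from above: 0 while the plunger hangs free (needle then points to the rig's +y); one turn (6.28) = 10 mm = the plunger's whole travel, so 0.628 per mm pushed in.
- spare_bangle: Plain silver bangle, 66 mm across, 10 mm high, lying flat on the plate beside the column; leave it. Origin under its middle.
- marker: Dark marker pen 133 mm long, 12 mm thick, lying in front of the plate; leave it. Origin under its middle.
- hammer: Hammer with a wooden handle, 220 mm, lying to the left; leave it. Origin under its middle.
- ring_stick: Tapered steel ring mandrel, 32 mm across at the foot, 160 mm tall, standing to the right; leave it. Origin under its middle.
- cup_a: Small brass cup, 44 mm across, 55 mm tall, to the right; leave it. Origin under its middle.
- cup_b: Second such brass cup, to the right; leave it. Origin under its middle.
- polish_jar: Amber glass jar with a black cap, 56 mm across, 60 mm tall, to the left; leave it. Origin under its middle.

How it is judged:
On the way, in this order (a step that is already met when the one before it is completed fails the run):
1. the plunger rests on the bangle with the needle between 0.2 and 0.75 of a turn, and the head is let go (value of joint needle between 1.25 and 4.7 rad and contact force between plunger and arbor above 0.3 N and contact force between the fingers and rig below 0.1 N), for 0.2 s.
2. the high spot is brought under the plunger (z of plunger in the frame of rig above 0.109 m and contact force between plunger and arbor above 0.3 N and z of arbor in the frame of rig between 0.073 and 0.077 m and angle between the y axis of arbor and the y axis of rig, either way round below 0.03 rad), for 0.2 s.
At the end, for the whole second after the job is handed in: The plunger stands on the bangle's high spot (its foot at most 0.6 mm below the highest it can be lifted, about 18 degrees of turn either way), pressed by over 0.3 N, needle at 0.15 to 0.95 of a turn; the arbor lies at rest in both V-blocks (within 2 mm in height and 0.03 rad), released (all of step 2 and value of joint needle between 0.9 and 6 rad and linear speed of arbor below 0.01 m/s and angular speed of arbor below 0.1 rad/s); the robot touches nothing.
It fails at once if the plunger is driven to the end of its travel (needle past 0.975 of a turn) or pressed on the bangle with more than 6 N (value of joint needle above 6.13 rad or contact force between plunger and arbor above 6 N).
It fails at once if the arbor is lifted or levered out of the blocks (more than 5 mm up, or more than 0.06 rad askew) (z of arbor in the frame of rig above 0.08 m or angle between the y axis of arbor and the y axis of rig, either way round above 0.06 rad).
It fails at once if the arbor is pressed into the blocks with more than 40 N (contact force between arbor and rig above 40 N).
It fails at once if another thing on the bench is moved more than 30 mm (distance of any of spare_bangle, marker, hammer, ring_stick, cup_a, cup_b, polish_jar from where it was at the start of the episode above 0.03 m).
It also fails if it takes over 72 s, if anything falls off the work surface, if the arm or the gripper's body presses on something with over 40 N, if the wrist force passes 120 N, or if a joint passes its speed limit or range.

ROBOT

A 6-joint arm with a two-finger parallel gripper is mounted at the origin on the work surface. World frame = base frame: x ahead of the robot, y to its left, z up, the work surface at z = 0. Lengths are in m, angles in rad, forces in N, time in s.
With the tool pointing down it reaches from about 0.3 to 0.775 m from the base axis. Payload 14.6 kg.
Tool frame: the origin (TCP) lies at the very end of the fingers, on their centre line; the grasp point (between the pads) lies 19 mm behind it; z points along the fingers, y is the line along which they close (so a half turn about z gives the same grasp; the last joint's range is limited). The gripper opens to 94 mm and grips with 3 to 60 N. Pads are 16 mm wide; open, the fingers measure 119 mm over their backs; the gripper's body (75 mm by 177 mm) begins 78 mm behind the grasp point.
Start: joints at [-1.278, 0.3, 1.521, -0, 1.321, -0.067], TCP at [0.194, -0.515, 0.205] pointing down, gripper open.
Joint ranges: [-3.03, 3.03], [-0.79, 2.21], [0.23, 2.52], [-1.04, 4.18], [0, 3.07], [-2.55, 2.55]. Speed limits (rad/s): [2.22, 2.22, 2.57, 3.14, 3.14, 3.14].

INTERFACE

Orientations are given as [roll, pitch, yaw] about the fixed x, y, z axes, in that order (R = Rz(yaw) Ry(pitch) Rx(roll)).
In Python, from station import ctrl gives the robot as it stands.
- The arm moves only by the tool carry_out, never from a script. Its argument "motion" is text: rows parted by semicolons, each of 7 numbers parted by spaces: the shift along the world's x, y, z in m, then the turn, a rotation vector about the world's x, y, z in degrees, then the closure in counts, from 0 (fully open) to 255 (shut). In form: dx dy dz wx wy wz hand; .... A call has 1 to 20 rows; each row shifts and turns the commanded pose from where the row before left it; what a row does not reach is not made up. A row lasts 1/12 s, in which the tool goes at most 41.7 mm and 7.16 degrees, less where a joint would pass 70% of its speed; a pose out of reach is approached as far as the arm can. A call is refused whole if a number of a shift passes 0.0417 or a number of a turn 7.16, either way. A call with a gripper value outside its range is refused whole. The fingers move at their own pace and stop on an object; "grip_force" is the grip in N (left out, the last holds). Time passes only in rows, so rows that do not move let the fingers close. It gives the time, the measured TCP pose, the force, the opening and the grip force at its end, in the units of the state.
- ctrl.get_obs(): the state, without advancing time (a new reading comes with each control period).
- ctrl.camera(name): name is "scene" or "top" or "wrist"; returns a dict with "pixels" (420x560x3 uint8, red, green, blue), "range_z" (420x560 float32, m along the optical axis (not along the pixel's ray), 0 where there is no reading), "K" (3x3 intrinsics, pixels), "position" and "attitude" of the camera in the world. Camera axes: x right, y up, looking along -z (the intrinsics and any distortion apply to the point x, -y, -z); pixel columns grow to the right and rows downward; lengths in m; the calibration is good to about 2 mm. The wrist camera is an equidistant fisheye: a pixel r from the principal point sees the ray r / f radians off the axis. A picture is of the moment at which its call begins.
- ctrl.hand_in(): hands the job in; it is judged then, once.
The state is a dict: "time_s": time; "qpos": joint angles; "joint_vel": joint speeds; "tau": joint torques, N m; "ee_pos": TCP position; "eef_rot": TCP orientation; "force": force on the tool from outside, world axes, zero at the start; "moment": the same for the moment, N m; "grip_width": finger opening in m; "grip_force": force on a finger pad.
Only numpy, scipy, OpenCV 4.12 (cv2) and the standard library are available. Lean on these libraries where they do the work, as an engineer would, in place of code of your own. Each camera call takes 0.05 s, during which the arm holds its last target. There are 200 camera calls.

## Working session

There is one attempt and no reset: what is moved stays moved. The work goes in short steps, Python scripts to look and compute and a tool call to move; the robot and the scene stay as the last step left them, time stands still between calls to the robot, and variables do not carry over. Pictures are saved under pics/ and viewed, at most 10 in all, crops included, and the job is handed in when it is done.

Besides the shell and the picture viewer there is one more tool, called after "Emit:" as name(argument=value, ...) on one line, values as JSON. carry_out: Moves the arm, as the interface text tells. Its arguments: {"type":"object","properties":{"motion":{"type":"string"},"grip_force":{"type":"number"}},"required":["motion"]}

```bash
mkdir -p pics; cat > h.py <<'E'
import numpy as np, cv2
from station import ctrl
def cam(n,save=None):
    c=ctrl.camera(n)
    if save: cv2.imwrite('pics/'+save,c['pixels'][:,:,::-1])
    np.savez('last_'+n+'.npz',**{k:np.asarray(v) for k,v in c.items()})
    return c
def rot(c):
    from scipy.spatial.transform import Rotation as R
    a=np.asarray(c['attitude'],float)
    if a.shape==(3,3): return a
    return R.from_euler('xyz',a).as_matrix() if a.size==3 else R.from_quat(a).as_matrix()
def pt(c,u,v,z=None):
    K=c['K']; z=z or float(np.median(c['range_z'][v-1:v+2,u-1:u+2]))
    p=np.array([(u-K[0,2])/K[0,0]*z,-(v-K[1,2])/K[1,1]*z,-z])
    return rot(c)@p+np.asarray(c['position'])
E
python3 - <<'E'
from h import *
for n in('scene','top'):
    c=cam(n,n+'1.png'); print(n,c['K'],c['position'],c['attitude'])
print(ctrl.get_obs())
E
```

```text
scene [[443.17320818   0.         277.13638931]
 [  0.         443.17320818 211.79111791]
 [  0.           0.           1.        ]] [1.04775174 0.50362084 0.8916067 ] [ 0.74544087 -0.00680504  2.34675877]
top [[475.54348094   0.         277.88002597]
 [  0.         475.54348094 216.44720105]
 [  0.           0.           1.        ]] [0.45721638 0.02377784 1.25552642] [ 0.09452446  0.00534501 -1.54765474]
{'time_s': 0.1, 'qpos': array([-1.27759142e+00,  3.00374711e-01,  1.52149774e+00, -2.08966870e-05,
        1.32068003e+00, -6.66281839e-02]), 'joint_vel': array([ 0.00100456, -0.0001483 , -0.00134113, -0.00066117,  0.00075308,
        0.00064857]), 'tau': array([-1.21598998e-03, -5.32650268e+01, -3.53293276e+01,  7.09125982e-02,
        2.34450441e-02, -4.58412785e-05]), 'ee_pos': array([ 0.19357835, -0.51457146,  0.20497445]), 'eef_rot': array([-3.14063361e+00, -4.37073300e-05,  3.59838249e-01]), 'force': array([ 0.08072579, -0.59044092,  0.12040823]), 'moment': array([ 0.00705961, -0.06636435, -0.01421343]), 'grip_force': 0.0, 'grip_width': 0.09395698405724168}
```

View pics/scene1.png

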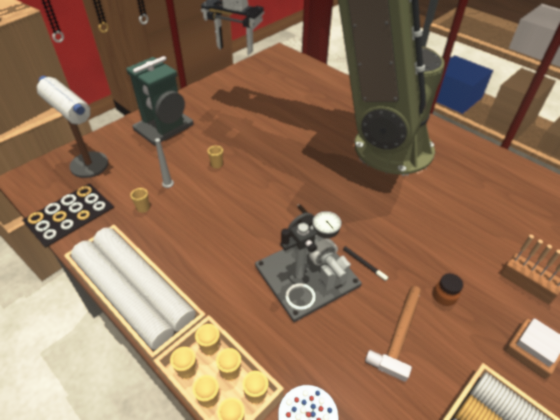

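View pics/top1.png

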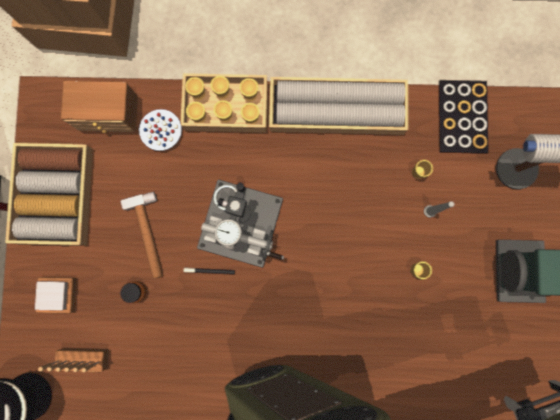

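Scene: rig near (305,265), dial (326,223). Top: plate corners about (221,183), (283,199), (265,265) and (199,248), dial (229,233), crank (280,257). I'll enlarge both.

```bash
python3 - <<'E'
from h import *
a=cv2.imread('pics/top1.png')[170:280,185:300]; b=cv2.imread('pics/scene1.png')[195:320,250:395]
a=cv2.resize(a,None,fx=5,fy=5,interpolation=cv2.INTER_CUBIC)
b=cv2.resize(b,None,fx=4.4,fy=4.4,interpolation=cv2.INTER_CUBIC)
cv2.imwrite('pics/topc.png',a);cv2.imwrite('pics/scenec.png',b)
E
```

```text
(no output)
```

View pics/topc.png

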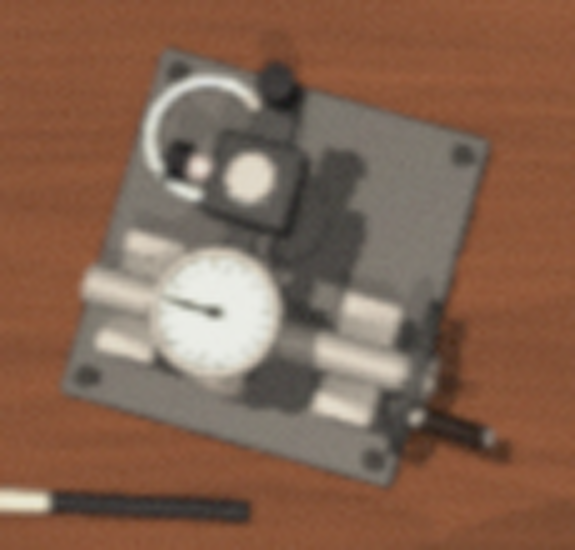

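View pics/scenec.png

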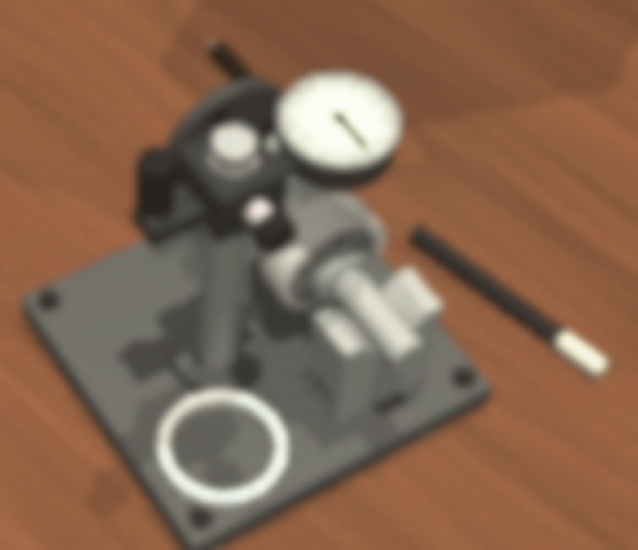

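Top crop: plate corners at (165,48), (488,143), (390,487), (65,390); knob top at (278,82); crank sleeve from (425,418) to (480,435). The scene crop confirms that the crank handle is on the far side and the needle is at 0.

```bash
cat >> h.py <<'E'
def atz(c,u,v,z):
    p=pt(c,int(u),int(v),1.0); o=np.asarray(c['position']); K=c['K']
    d=rot(c)@np.array([(u-K[0,2])/K[0,0],-(v-K[1,2])/K[1,1],-1.]); return o+d*(z-o[2])/d[2]
E
python3 - <<'E'
from h import *
c=dict(np.load('last_top.npz'))
f=lambda u,v:(185+u/5-.4,170+v/5-.4)
P=np.array([atz(c,*f(*q),.018)[:2] for q in[(165,48),(488,143),(390,487),(65,390)]])
Q=np.array([(.132,.087),(.132,-.093),(-.058,-.093),(-.058,.087)])
from scipy.spatial.transform import Rotation as R
q,p=Q-Q.mean(0),P-P.mean(0); H=q.T@p
th=np.arctan2(H[0,1]-H[1,0],H[0,0]+H[1,1]); M=np.array([[np.cos(th),-np.sin(th)],[np.sin(th),np.cos(th)]])
o=P.mean(0)-M@Q.mean(0); print('rig',o,np.degrees(th),P,(Q@M.T+o-P)*1e3)
for n,uv in dict(knob=(278,82),col=(248,177),dial=(216,315),g1=(440,425),g2=(455,429),g3=(470,432),tip=(490,437)).items():
    u,v=f(*uv);w=pt(c,round(u),round(v)); print(n,w,'rig',M.T@(w[:2]-o),c['range_z'][round(v)-1:round(v)+2,round(u)-1:round(u)+2].round(3).tolist())
# scene cloud near grip in rig frame
s=dict(np.load('last_scene.npz'));pts=[]
for v in range(195,230):
  for u in range(285,320):
    w=pt(s,u,v);r=M.T@(w[:2]-o)
    if -.14<r[1]<-.1 and w[2]>.02: pts.append([u,v,*(np.r_[r,w[2]]*1e3).round(0)])
print(np.array(pts).tolist()[:60])
E
```

```text
rig [0.52057749 0.14397699] -14.74861437697576 [[0.66933963 0.1942115 ]
 [0.6226889  0.02288775]
 [0.44206178 0.06960558]
 [0.4882884  0.23992088]] [[ 1.03706986  0.29465468]
 [ 1.86366022 -2.45097468]
 [-1.24912355 -0.79888219]
 [-1.65160654  2.95520219]]
knob [0.6216617  0.11708394 0.21370515] rig [ 0.10460009 -0.00027311] [[1.0549999475479126, 1.0540000200271606, 1.0509999990463257], [1.0549999475479126, 1.055999994277954, 1.0529999732971191], [1.0529999732971191, 1.0529999732971191, 1.0520000457763672]]
col [0.58052299 0.1303349  0.20076973] rig [0.06144341 0.00206823] [[1.062999963760376, 1.0670000314712524, 1.0640000104904175], [1.059999942779541, 1.0609999895095825, 1.062000036239624], [1.0609999895095825, 1.062999963760376, 1.059999942779541]]
dial [0.51875092 0.14388848 0.18096478] rig [-0.00174385 -0.0005506 ] [[1.0709999799728394, 1.0729999542236328, 1.0770000219345093], [1.0750000476837158, 1.0750000476837158, 1.0770000219345093], [1.0759999752044678, 1.0779999494552612, 1.0779999494552612]]
g1 [0.47250275 0.04208102 0.1034097 ] rig [-0.02055025 -0.11077751] [[1.148000001
[... 2188 characters left out ...]
0, -115.0, 104.0], [303.0, 210.0, -15.0, -112.0, 105.0], [304.0, 210.0, -16.0, -110.0, 107.0], [305.0, 210.0, -18.0, -108.0, 107.0], [306.0, 210.0, -21.0, -108.0, 105.0], [301.0, 211.0, -12.0, -116.0, 99.0], [302.0, 211.0, -13.0, -114.0, 101.0], [303.0, 211.0, -14.0, -111.0, 104.0], [304.0, 211.0, -15.0, -108.0, 105.0], [305.0, 211.0, -17.0, -107.0, 105.0], [306.0, 211.0, -19.0, -105.0, 106.0], [307.0, 211.0, -21.0, -103.0, 107.0], [302.0, 212.0, -13.0, -113.0, 98.0], [303.0, 212.0, -13.0, -108.0, 103.0], [304.0, 212.0, -14.0, -107.0, 104.0], [305.0, 212.0, -15.0, -103.0, 106.0], [306.0, 212.0, -17.0, -102.0, 106.0], [308.0, 212.0, -22.0, -100.0, 105.0], [302.0, 213.0, -10.0, -108.0, 101.0]]
```

Emit:
carry_out(motion="0.0214 0.0316 0.004 0 0 2.73 255;0.0214 0.0316 0.004 0 0 2.73 255;0.0214 0.0316 0.004 0 0 2.73 255;0.0214 0.0316 0.004 0 0 2.73 255;0.0214 0.0316 0.004 0 0 2.73 255;0.0214 0.0316 0.004 0 0 2.73 255;0.0214 0.0316 0.004 0 0 2.73 255;0.0214 0.0316 0.004 0 0 2.73 255;0.0214 0.0316 0.004 0 0 2.73 255;0.0214 0.0316 0.004 0 0 2.73 255;0.0214 0.0316 0.004 0 0 2.73 255;0.0214 0.0316 0.004 0 0 2.73 255;0.0214 0.0316 0.004 0 0 2.73 255;0.0214 0.0316 0.004 0 0 2.73 255;0.0214 0.0316 0.004 0 0 2.73 255;0.0214 0.0316 0.004 0 0 2.73 255;0.0214 0.0316 0.004 0 0 2.73 255;0.0214 0.0316 0.004 0 0 2.73 255;0.0214 0.0316 0.004 0 0 2.73 255;0.0214 0.0316 0.004 0 0 2.73 255", grip_force=10)

```text
time_s: 1.77
ee_pos: [0.6222, 0.1191, 0.2852]
eef_rot: [-3.141, 0.0, 1.315]
force: [1.0, -0.9, 1.2]
grip_width: 0.0006
grip_force: 0.0
```

Emit:
carry_out(motion="0 -0.002 -0.012 0 0 0 255;0 0 -0.012 0 0 0 255;0 0 -0.012 0 0 0 255;0 0 -0.012 0 0 0 255;0 0 -0.012 0 0 0 255;0 0 -0.002 0 0 0 255;0 0 -0.002 0 0 0 255;0 0 -0.002 0 0 0 255;0 0 -0.002 0 0 0 255;0 0 -0.002 0 0 0 255;0 0 -0.002 0 0 0 255;0 0 -0.002 0 0 0 255;0 0 -0.002 0 0 0 255;0 0 -0.002 0 0 0 255;0 0 -0.002 0 0 0 255;0 0 0 0 0 0 255")

```text
time_s: 3.1
ee_pos: [0.6217, 0.1152, 0.2051]
eef_rot: [3.141, -0.0, 1.313]
force: [0.2, 0.1, -0.3]
grip_width: 0.0012
grip_force: 0.1
```

```bash
cat >> h.py <<'E'
def look(tag,box=(255,190,365,290),f=5):
    c=cam('scene'); a=c['pixels'][box[1]:box[3],box[0]:box[2],::-1]
    cv2.imwrite('pics/%s.png'%tag,cv2.resize(a,None,fx=f,fy=f,interpolation=cv2.INTER_CUBIC)); return c
E
python3 -c "
from h import *
look('p1')"
```

```text
(no output)
```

View pics/p1.png

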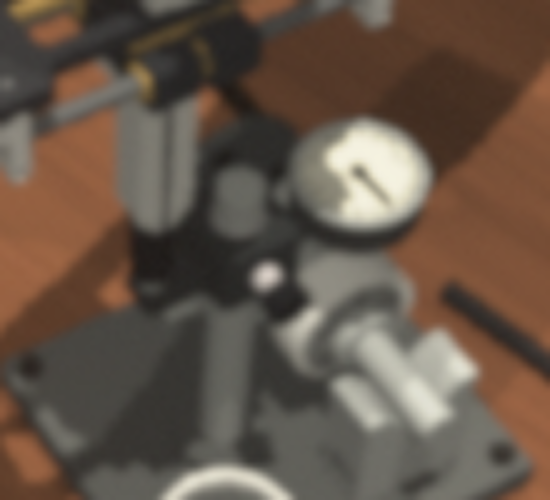

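The view shows the finger on the knob (150,260), the head lower, and the needle still pointing to +y: hub (357,172), tip (390,205). I'll write a needle reader.

```bash
cat >> h.py <<'E'
O=np.array([.520,.144]); TH=np.radians(-14.75); MR=np.array([[np.cos(TH),-np.sin(TH)],[np.sin(TH),np.cos(TH)]])
def needle(c=None):
    c=c or cam('scene'); K=c['K']; o=np.asarray(c['position'])
    vs,us=np.mgrid[200:275,295:360]; z=c['range_z'][200:275,295:360]
    P=np.stack([(us-K[0,2])/K[0,0]*z,-(vs-K[1,2])/K[1,1]*z,-z],-1)@rot(c).T+o
    br=c['pixels'][200:275,295:360].mean(-1)
    ok=(np.hypot(*np.moveaxis(P[...,:2]-O,-1,0))<.026)&(P[...,2]>.12)&(br>110)&(z>0)
    zd=np.median(P[ok][:,2]); ok&=abs(P[...,2]-zd)<.006
    m=ok.astype(np.uint8)
    near=(np.hypot(*np.moveaxis(P[...,:2]-O,-1,0))<.045)&(abs(P[...,2]-zd)<.005)
    ctr=np.array([(P[near][:,k].max()+P[near][:,k].min())/2 for k in(0,1)])
    best=None
    g=cv2.cvtColor(c['pixels'],cv2.COLOR_RGB2GRAY).astype(np.float32)
    a=np.radians(np.arange(0,360,2)); r=np.arange(.005,.017,.001)
    def samp(ct):
        d=np.stack([np.sin(a),np.cos(a)],-1)@MR.T   # clockwise from above starting at +y
        W=np.concatenate([ct+r[:,None,None]*d,np.full((len(r),len(a),1),zd)],-1)
        q=(W-o)@rot(c); u=K[0,2]+K[0,0]*q[...,0]/-q[...,2]; v=K[1,2]-K[1,1]*q[...,1]/-q[...,2]
        I=cv2.remap(g,u.astype(np.float32),v.astype(np.float32),cv2.INTER_LINEAR)
        n=I.shape[1]; E=np.concatenate([I,I,I],1)
        bg=(cv2.blur(E,(31,1)))[:,n:2*n]
        return (bg-I)
    for dx in np.arange(-.005,.0051,.001):
      for dy in np.arange(-.005,.0051,.001):
        p=cv2.GaussianBlur(np.tile(samp(ctr+[dx,dy]),(1,3)),(5,1),0)[:,len(a):2*len(a)].mean(0); k=p.argmax()
        if best is None or p[k]>best[0]: best=(p[k],2*k,dx,dy)
    return dict(needle=round(float(np.radians(best[1])),2),score=round(float(best[0]),1),off=(round(best[2],3),round(best[3],3)),zd=round(float(zd),4),ctr=ctr.round(4).tolist())
E
python3 -c "
from h import *
print(needle(dict(np.load('last_scene.npz'))))"
```

```text
{'needle': 6.25, 'score': 27.9, 'off': (np.float64(-0.001), np.float64(-0.005)), 'zd': 0.1739, 'ctr': [0.5221, 0.1436]}
```

Emit:
carry_out(motion="0 0 -0.002 0 0 0 255;0 0 -0.002 0 0 0 255;0 0 0 0 0 0 255")

```text
time_s: 3.4
ee_pos: [0.6216, 0.1152, 0.2011]
eef_rot: [-3.141, 0.0, 1.313]
force: [0.1, -0.1, 0.5]
grip_width: 0.0001
grip_force: 0.1
```

```bash
python3 -c "
from h import *
print(needle())"
```

```text
{'needle': 0.0, 'score': 25.3, 'off': (np.float64(-0.001), np.float64(0.0)), 'zd': 0.1699, 'ctr': [0.5232, 0.1442]}
```

Emit:
carry_out(motion="0 0 -0.002 0 0 0 255;0 0 -0.002 0 0 0 255;0 0 0 0 0 0 255")

```text
time_s: 3.7
ee_pos: [0.6216, 0.1152, 0.197]
eef_rot: [-3.141, 0.0, 1.313]
force: [0.9, -0.2, -0.5]
grip_width: 0.0004
grip_force: 0.0
```

```bash
python3 -c "
from h import *
print(needle())"
```

```text
{'needle': 6.25, 'score': 29.6, 'off': (np.float64(-0.001), np.float64(-0.005)), 'zd': 0.166, 'ctr': [0.5226, 0.144]}
```

Emit:
carry_out(motion="0 0 -0.002 0 0 0 255;0 0 -0.001 0 0 0 255;0 0 0 0 0 0 255")

```text
time_s: 4.0
ee_pos: [0.6216, 0.1152, 0.1942]
eef_rot: [-3.141, 0.0, 1.313]
force: [-0.3, 0.8, 0.2]
grip_width: 0.0003
grip_force: 0.3
```

```bash
python3 -c "
from h import *
print(needle())"
```

```text
{'needle': 0.0, 'score': 27.8, 'off': (np.float64(-0.002), np.float64(-0.005)), 'zd': 0.1631, 'ctr': [0.5227, 0.1432]}
```

Emit:
carry_out(motion="0 0 -0.002 0 0 0 255;0 0 -0.002 0 0 0 255;0 0 0 0 0 0 255")

```text
time_s: 4.3
ee_pos: [0.6216, 0.1152, 0.1901]
eef_rot: [-3.142, 0.0, 1.313]
force: [-0.2, -0.5, 0.2]
grip_width: 0.0005
grip_force: 0.3
```

```bash
python3 -c "
from h import *
print(needle())"
```

```text
{'needle': 0.56, 'score': 25.5, 'off': (np.float64(-0.005), np.float64(-0.005)), 'zd': 0.1589, 'ctr': [0.5225, 0.1439]}
```

Emit:
carry_out(motion="0 0 -0.0015 0 0 0 255;0 0 -0.001 0 0 0 255;0 0 -0.001 0 0 0 255;0 0 0 0 0 0 255")

```text
time_s: 4.68
ee_pos: [0.6217, 0.1152, 0.1869]
eef_rot: [3.142, -0.0, 1.313]
force: [-1.8, -0.4, 2.7]
grip_width: 0.0003
grip_force: 1.5
```

```bash
python3 -c "
from h import *
print(needle())"
```

```text
{'needle': 2.34, 'score': 24.8, 'off': (np.float64(-0.005), np.float64(0.005)), 'zd': 0.1559, 'ctr': [0.5224, 0.1442]}
```

Emit:
carry_out(motion="0 0 0.005 0 0 0 255;0 0 0.025 0 0 0 255;0 0 0.035 0 0 0 255;0 0 0.035 0 0 0 255;-0.025 -0.0136 0 0 0 0 0;-0.025 -0.0136 0 0 0 0 0;-0.025 -0.0136 0 0 0 0 0;-0.025 -0.0136 0 0 0 0 0;-0.025 -0.0136 0 0 0 0 0;-0.025 -0.0136 0 0 0 0 0;0 0 -0.035 0 0 0 0;0 0 -0.035 0 0 0 0;0 0 -0.035 0 0 0 0;0 0 0 0 0 0 0")

```text
time_s: 5.9
ee_pos: [0.469, 0.0335, 0.1767]
eef_rot: [-3.133, 0.002, 1.313]
force: [-0.1, 0.2, -0.8]
grip_width: 0.0635
grip_force: 0.0
```

```bash
python3 - <<'E'
from h import *
try: print(needle())
except Exception as e: print(e)
c=cam('wrist','w1.png');print(c['K'],c['position'])
look('p2')
E
```

```text
{'needle': 2.48, 'score': 24.1, 'off': (np.float64(-0.004), np.float64(0.005)), 'zd': 0.1557, 'ctr': [0.523, 0.144]}
[[325.1922621    0.         283.37126297]
 [  0.         325.1922621  206.78378708]
 [  0.           0.           1.        ]] [0.49339815 0.11463916 0.35999325]
```

View pics/w1.png

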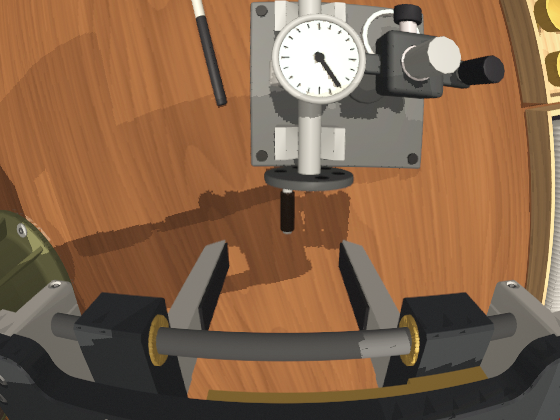

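Wrist view: the crank sleeve is at (287,212) and the fingers are centred at column 283, so I shift about 3 mm towards +x. The needle is clear, from hub (319,57) to tip (339,85), which is about 2.5 rad. Going down over the sleeve.

Emit:
carry_out(motion="0.0029 -0.0008 0 0 0 0 0;0 0 -0.02 0 0 0 0;0 0 -0.02 0 0 0 0;0 0 -0.02 0 0 0 0;0 0 -0.02 0 0 0 0;0 0 -0.017 0 0 0 0;0 0 0 0 0 0 0")

```text
time_s: 6.63
ee_pos: [0.4743, 0.0328, 0.0838]
eef_rot: [-3.14, 0.0, 1.313]
force: [-0.0, 0.5, -0.1]
grip_width: 0.0942
grip_force: 0.0
```

```bash
cat >> h.py <<'E'
ZD=.1557
def wproj(c,W):
    q=(W-np.asarray(c['position']))@rot(c); x,y,z=q[...,0],-q[...,1],-q[...,2]
    s=np.hypot(x,y); t=np.arctan2(s,z)/np.maximum(s,1e-9); K=c['K']
    return K[0,2]+K[0,0]*t*x,K[1,2]+K[1,1]*t*y
def wn(c=None,save=None):
    c=c or cam('wrist'); g=c['pixels'].max(-1).astype(np.float32); S=.0005; n=101
    yy,xx=np.mgrid[0:n,0:n]; L=np.stack([(xx-50)*S,(50-yy)*S],-1)       # rig x right, y up
    W=np.concatenate([O+L@MR.T,np.full((n,n,1),ZD)],-1); u,v=wproj(c,W)
    I=cv2.remap(g,u.astype(np.float32),v.astype(np.float32),cv2.INTER_LINEAR)
    if save: cv2.imwrite('pics/'+save,cv2.resize(I,None,fx=4,fy=4))
    a=np.radians(np.arange(0,360,1)); r=np.arange(3,15,.5)/.5; best=None
    for cx in range(40,61):
      for cy in range(40,61):
        p=cv2.remap(I,(cx+r[:,None]*np.sin(a)).astype(np.float32),(cy-r[:,None]*np.cos(a)).astype(np.float32),cv2.INTER_LINEAR).mean(0); k=p.argmin()
        if best is None or p[k]<best[0]: best=(p[k],k,cx-50,cy-50)
    return dict(rad=round(float(np.radians(best[1])),3),dark=round(float(best[0])),off_mm=(best[2]/2,best[3]/2))
E
python3 - <<'E'
from h import *
print(wn(cam('wrist','w2.png'),'dial.png'))
E
```

```text
{'rad': 0.0, 'dark': 0, 'off_mm': (-5.0, -5.0)}[ WARN:0@1.144] global loadsave.cpp:1063 imwrite_ Unsupported depth image for selected encoder is fallbacked to CV_8U.
```

View pics/w2.png

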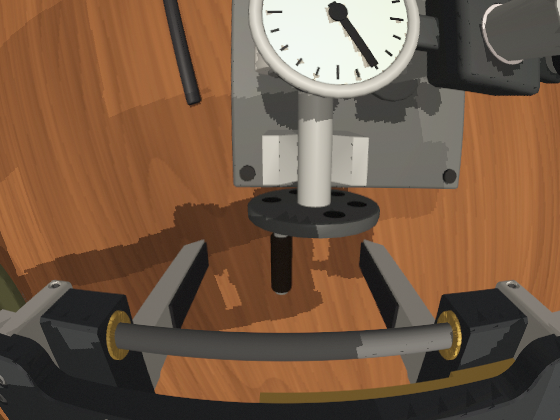

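Sleeve at (282,262), midway between the fingers; needle hub (338,11), tip (375,67). Closing gently.

Emit:
carry_out(motion="0 0 -0.003 0 0 0 120;0 0 0 0 0 0 160;0 0 0 0 0 0 200;0 0 0 0 0 0 255;0 0 0 0 0 0 255;0 0 0 0 0 0 255;0 0 0 0 0 0 255;0 0 0 0 0 0 255", grip_force=3)

```text
time_s: 7.35
ee_pos: [0.4746, 0.0328, 0.082]
eef_rot: [3.141, -0.0, 1.313]
force: [-0.2, 0.5, 0.2]
grip_width: 0.044
grip_force: 0.0
```

```bash
sed -i 's/cv2.INTER_LINEAR)\n    if save/X/; s/I=cv2.remap(g,u.astype(np.float32),v.astype(np.float32),cv2.INTER_LINEAR)$/I=cv2.remap(g,u.astype(np.float32),v.astype(np.float32),cv2.INTER_LINEAR,borderMode=cv2.BORDER_CONSTANT,borderValue=255)/' h.py; python3 - <<'E'
from h import *
print(wn(cam('wrist')),needle(cam('scene')))
E
```

```text
{'rad': 2.426, 'dark': 44, 'off_mm': (5.0, 5.0)} {'needle': 2.44, 'score': 24.0, 'off': (np.float64(-0.004), np.float64(0.005)), 'zd': 0.1557, 'ctr': [0.5226, 0.1439]}
```

Emit:
carry_out(motion="0 0 0 0 0 0 255;0 0 0 0 0 0 255;0 0 0 0 0 0 255;0 0 0 0 0 0 255;0 0 0 0 0 0 255;0 0 0 0 0 0 255;0 0 0 0 0 0 255;0 0 0 0 0 0 255")

```text
time_s: 8.12
ee_pos: [0.4744, 0.0328, 0.0819]
eef_rot: [-3.141, 0.0, 1.313]
force: [-2.5, 0.5, 0.3]
grip_width: 0.0119
grip_force: 3.0
```

```bash
sed -i 's/range(40,61)/range(32,69)/g' h.py; python3 - <<'E'
from h import *
print(wn(cam('wrist')));o=ctrl.get_obs();print(o['grip_width'],MR.T@(o['ee_pos'][:2]-O))
E
```

```text
{'rad': 2.566, 'dark': 43, 'off_mm': (7.5, 5.5)}
0.011834989919705876 [-0.01578771 -0.11910937]
```

```bash
python3 - <<'E'
import numpy as np
f=np.radians(np.arange(-32,215,5)); x,z=30*np.sin(f),30*np.cos(f)
c=np.round(np.c_[.967*x,-.2546*x,z],1); d=np.diff(c,axis=0)
for a,r in zip(np.arange(-32,210,5),d): print(a,*r.round(1))
E
```

```text
-32 2.2 -0.5 1.3
-27 2.3 -0.6 1.1
-22 2.4 -0.7 0.9
-17 2.5 -0.6 0.6
-12 2.5 -0.7 0.5
-7 2.5 -0.6 0.2
-2 2.5 -0.7 0.0
3 2.5 -0.7 -0.3
8 2.5 -0.6 -0.5
13 2.5 -0.7 -0.7
18 2.3 -0.6 -0.9
23 2.3 -0.6 -1.1
28 2.2 -0.6 -1.3
33 2.1 -0.5 -1.6
38 1.9 -0.5 -1.7
43 1.8 -0.5 -1.8
48 1.6 -0.4 -2.0
53 1.4 -0.4 -2.2
58 1.2 -0.3 -2.3
63 1.1 -0.3 -2.4
68 0.8 -0.2 -2.4
73 0.7 -0.2 -2.6
78 0.4 -0.1 -2.5
83 0.2 0.0 -2.7
88 0.0 0.0 -2.6
93 -0.3 0.0 -2.6
98 -0.4 0.2 -2.5
103 -0.7 0.1 -2.6
108 -0.9 0.3 -2.4
113 -1.1 0.3 -2.4
118 -1.3 0.3 -2.2
123 -1.4 0.4 -2.2
128 -1.7 0.4 -2.0
133 -1.8 0.5 -1.8
138 -1.9 0.5 -1.7
143 -2.1 0.6 -1.4
148 -2.2 0.5 -1.3
153 -2.3 0.6 -1.1
158 -2.4 0.7 -0.9
163 -2.5 0.6 -0.6
168 -2.5 0.7 -0.5
173 -2.5 0.6 -0.2
178 -2.5 0.7 0.0
183 -2.5 0.7 0.3
188 -2.5 0.6 0.5
193 -2.5 0.7 0.7
198 -2.3 0.6 0.9
203 -2.3 0.6 1.1
208 -2.2 0.6 1.3
```

Emit:
carry_out(motion="0.0022 -0.0005 0.0013 0 0 0 255;0.0023 -0.0006 0.0011 0 0 0 255;0.0024 -0.0007 0.0009 0 0 0 255;0.0025 -0.0006 0.0006 0 0 0 255;0 0 0 0 0 0 255")

```text
time_s: 8.58
ee_pos: [0.4846, 0.0303, 0.086]
eef_rot: [3.141, -0.0, 1.313]
force: [0.4, 0.1, -3.4]
grip_width: 0.012
grip_force: 3.0
```

```bash
cat > w.py <<'E'
from h import *
import sys
o=ctrl.get_obs();print(wn(cam('wrist',sys.argv[1] if len(sys.argv)>1 else None)),o['grip_width'].round(4),(MR.T@(o['ee_pos'][:2]-O)).round(4),o['ee_pos'][2].round(4),o['force'].round(1))
E
python3 w.py
```

```text
Traceback (most recent call last):
  File "w.py", line 3, in <module>
    o=ctrl.get_obs();print(wn(cam('wrist',sys.argv[1] if len(sys.argv)>1 else None)),o['grip_width'].round(4),(MR.T@(o['ee_pos'][:2]-O)).round(4),o['ee_pos'][2].round(4),o['force'].round(1))
                                                                                     ^^^^^^^^^^^^^^^^^^^^^
AttributeError: 'float' object has no attribute 'round'
```

Emit:
carry_out(motion="0.0025 -0.0007 0.0005 0 0 0 255;0.0025 -0.0006 0.0002 0 0 0 255;0.0025 -0.0007 0 0 0 0 255;0.0025 -0.0007 -0.0003 0 0 0 255;0 0 0 0 0 0 255")

```text
time_s: 9.05
ee_pos: [0.4945, 0.0275, 0.0861]
eef_rot: [3.141, 0.0, 1.313]
force: [0.1, -0.9, -3.4]
grip_width: 0.0117
grip_force: 3.0
```

```bash
python3 w.py w3.png
```

```text
Traceback (most recent call last):
  File "w.py", line 3, in <module>
    o=ctrl.get_obs();print(wn(cam('wrist',sys.argv[1] if len(sys.argv)>1 else None)),o['grip_width'].round(4),(MR.T@(o['ee_pos'][:2]-O)).round(4),o['ee_pos'][2].round(4),o['force'].round(1))
                                                                                     ^^^^^^^^^^^^^^^^^^^^^
AttributeError: 'float' object has no attribute 'round'
```

View pics/w3.png

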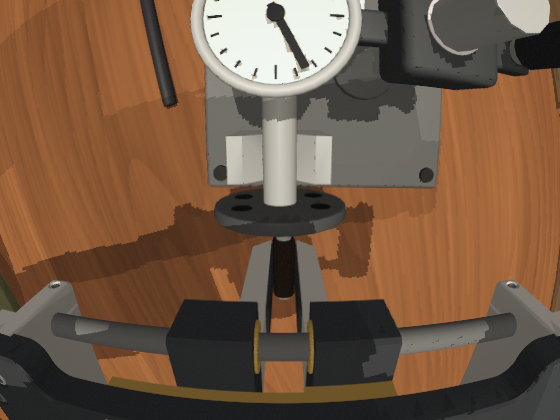

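Sleeve (283,265) is nearly above the shaft (280), and the arbor lies normally in its blocks. The needle is at about 2.6 rad. I relax the slight upward pull and continue.

```bash
sed -i "s/o\['grip_width'\].round(4)/round(o['grip_width'],4)/" w.py; python3 w.py
```

```text
{'rad': 2.635, 'dark': 52, 'off_mm': (-0.5, -5.0)} 0.0121 [ 0.0047 -0.1191] 0.086 [ 0.5  0.4 -3.4]
```

Emit:
carry_out(motion="0.0025 -0.0006 -0.0015 0 0 0 255;0.0025 -0.0007 -0.0012 0 0 0 255;0.0023 -0.0006 -0.0009 0 0 0 255;0.0023 -0.0006 -0.0011 0 0 0 255;0 0 0 0 0 0 255")

```text
time_s: 9.57
ee_pos: [0.5042, 0.0251, 0.0816]
eef_rot: [3.141, -0.0, 1.313]
force: [1.3, 0.2, 1.6]
grip_width: 0.0116
grip_force: 3.0
```

```bash
python3 w.py
```

```text
{'rad': 3.403, 'dark': 47, 'off_mm': (4.0, -5.5)} 0.0116 [ 0.015 -0.119] 0.0816 [1.3 0.2 1.6]
```

Emit:
carry_out(motion="0.0022 -0.0006 -0.0012 0 0 0 255;0.0021 -0.0005 -0.0015 0 0 0 255;0.0019 -0.0005 -0.0016 0 0 0 255;0 0 0 0 0 0 255")

```text
time_s: 9.95
ee_pos: [0.5102, 0.0235, 0.077]
eef_rot: [3.141, -0.0, 1.313]
force: [2.7, -0.4, 1.1]
grip_width: 0.0118
grip_force: 3.0
```

```bash
python3 w.py
```

```text
{'rad': 3.997, 'dark': 38, 'off_mm': (-3.5, 4.0)} 0.0118 [ 0.0213 -0.119 ] 0.077 [ 2.7 -0.4  1.1]
```

Emit:
carry_out(motion="0.0018 -0.0005 -0.0017 0 0 0 255;0.0016 -0.0004 -0.002 0 0 0 255;0 0 0 0 0 0 255")

```text
time_s: 10.25
ee_pos: [0.5135, 0.0226, 0.0733]
eef_rot: [3.141, -0.0, 1.313]
force: [1.5, -0.3, 0.7]
grip_width: 0.0115
grip_force: 3.0
```

```bash
python3 w.py
```

```text
{'rad': 4.328, 'dark': 31, 'off_mm': (-3.5, 2.5)} 0.0115 [ 0.0246 -0.119 ] 0.0733 [ 1.5 -0.3  0.7]
```

Near the predicted peak; going past it to confirm.

Emit:
carry_out(motion="0.0014 -0.0004 -0.0022 0 0 0 255;0.0012 -0.0003 -0.0023 0 0 0 255;0 0 0 0 0 0 255")

```text
time_s: 10.55
ee_pos: [0.516, 0.022, 0.0687]
eef_rot: [3.141, -0.0, 1.313]
force: [3.6, -0.9, 1.8]
grip_width: 0.0116
grip_force: 3.0
```

```bash
python3 w.py
```

```text
{'rad': 4.433, 'dark': 27, 'off_mm': (-3.5, 2.0)} 0.0116 [ 0.0272 -0.1191] 0.0687 [ 3.6 -0.9  1.8]
```

Emit:
carry_out(motion="0.0011 -0.0003 -0.0024 0 0 0 255;0.0008 -0.0002 -0.0024 0 0 0 255;0 0 0 0 0 0 255")

```text
time_s: 10.85
ee_pos: [0.5177, 0.0215, 0.0638]
eef_rot: [-3.141, 0.0, 1.313]
force: [3.1, 0.1, 0.9]
grip_width: 0.0119
grip_force: 3.0
```

```bash
python3 w.py w4.png
```

```text
{'rad': 4.433, 'dark': 24, 'off_mm': (-4.0, 3.5)} 0.0119 [ 0.029  -0.1191] 0.0638 [3.1 0.1 0.9]
```

View pics/w4.png

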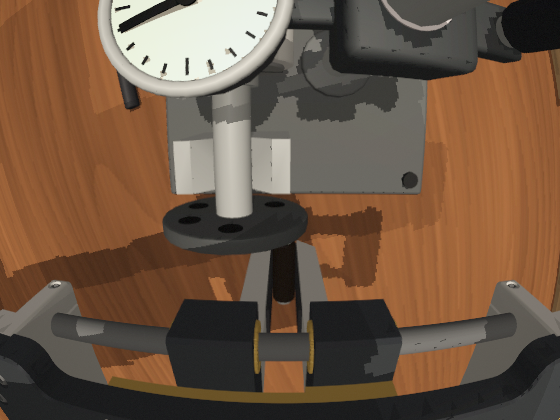

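The disc and shaft look square in the blocks. Needle points lower left at (120,28) from hub (187,0): 4.43 rad on both sides of the peak, so the high spot is within about 5° of the plunger. Releasing and backing off.

Emit:
carry_out(motion="0.0005 0 0 0 0 0 200;0 0 0 0 0 0 150;0 0 0 0 0 0 100;0 0 0 0 0 0 80;0 0 0 0 0 0 80;0 0 0 0 0 0 80;0 0 0 0 0 0 80;0 0 0 0 0 0 80;0 0 0.01 0 0 0 80;0 0 0.03 0 0 0 80;0 0 0.03 0 0 0 80;0 0 0.03 0 0 0 80;0 0 0.03 0 0 0 80;0 0 0 0 0 0 80;0 0 0 0 0 0 80")

```text
time_s: 12.15
ee_pos: [0.5187, 0.0215, 0.1962]
eef_rot: [3.138, -0.001, 1.313]
force: [-0.5, -0.2, -0.2]
grip_width: 0.0646
grip_force: 0.0
```

```bash
python3 w.py w5.png; python3 -c "
from h import *
print(needle())"
```

```text
{'rad': 4.328, 'dark': 53, 'off_mm': (-3.0, 2.0)} 0.0646 [ 0.0299 -0.1188] 0.1962 [-0.5 -0.2 -0.2]
{'needle': 4.4, 'score': 30.3, 'off': (np.float64(0.005), np.float64(-0.001)), 'zd': 0.1558, 'ctr': [0.5221, 0.1442]}
```

View pics/w5.png

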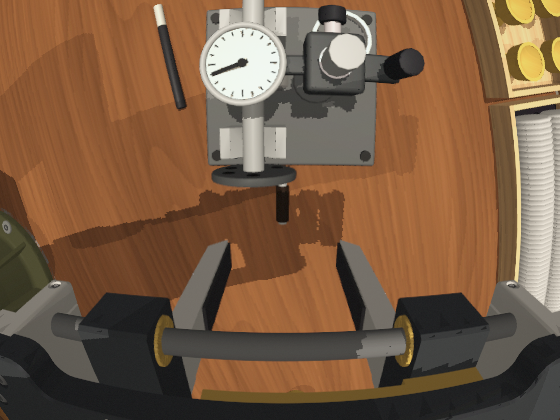

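The needle holds at about 4.35 rad (hub (243,63), tip (213,74)), against a peak of 4.43. The arbor is seated and the gripper is clear.

```bash
python3 -c "
from h import *
print(needle()['needle'],ctrl.hand_in())"
```

```text
the job is handed in; nothing more can be done
4.33 None
```

The job is handed in with no verdict shown: the high spot is under the plunger (needle about 4.35 rad, peak 4.43), with the arbor lying in both V-blocks and the gripper clear.

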